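Find the enclosure that still holds a drive

ROBOT

A 6-joint arm with a two-finger parallel gripper is mounted at the origin on the work surface. World frame = base frame: x ahead of the robot, y to its left, z up, the work surface at z = 0. Lengths are in m, angles in rad, forces in N, time in s.
With the tool pointing down it reaches from about 0.4 to 0.825 m from the base axis. Payload 7 kg.
Tool frame: the origin (TCP) lies at the very end of the fingers, on their centre line; the grasp point (between the pads) lies 19 mm behind it; z points along the fingers, x is the direction in which the jaws open and shut, and the axes are right-handed (so a half turn about z gives the same grasp; the last joint's range is limited). The gripper opens to 88 mm and grips with 3 to 60 N. Pads are 19 mm wide; open, the fingers measure 130 mm over their backs; the gripper's body (78 mm by 193 mm) begins 47 mm behind the grasp point.
Start: joints at [-0.854, 0.359, 0.012, 0, -1.224, -0.288], TCP at [0.281, -0.614, 0.227] pointing down, gripper open.
Joint ranges: [-3.07, 3.07], [-1.43, 2.12], [-1.02, 1.25], [-3.03, 1.67], [-3.05, -0], [-3.03, 3.03]. Speed limits (rad/s): [2.39, 2.39, 3.01, 3.14, 3.14, 3.14].

INTERFACE

Orientations are given as [roll, pitch, yaw] about the fixed x, y, z axes, in that order (R = Rz(yaw) Ry(pitch) Rx(roll)).
In Python, from station import telemetry, grab_frame, arm, regions_of, pinpoint gives the robot as it stands. The module is installed in compiled form; this text tells all that it offers.
- The arm moves only by the shell command python3 -m inch 'ROWS' [FORCE]. ROWS is text: rows parted by semicolons, each of 7 numbers parted by spaces: the opening, from 0 (shut) to 1 (fully open), then the shift along the world's x, y, z in cm, then the turn, a rotation vector about the world's x, y, z in degrees. A call has 1 to 12 rows; each row is the pose to reach, as a shift and turn from the pose measured when the call began; what a row does not reach only later rows make up. A row lasts 1/8 s, in which the tool goes at most 62.5 mm and 10.7 degrees, less where a joint would pass 70% of its speed; a pose out of reach is approached as far as the arm can. A call with a gripper value outside its range is refused whole. The fingers move at their own pace and stop on an object; FORCE is the grip in N (left out, the last holds). Time passes only in rows, so rows that repeat a pose let the fingers close. It gives the time, the measured TCP pose, the force and the opening at its end, in the units of the state.
- telemetry.get_state(): the state, without advancing time (a new reading comes with each control period).
- grab_frame(name): name is "side" or "top"; returns a dict with "pixels" (420x560x3 uint8, red, green, blue), "fx", "fy", "cx", "cy" (pixels), "R" (3x3) and "t" (3): a world point X has camera coordinates R X + t. Camera axes: x right, y down, z forward; pixel columns grow to the right and rows downward; lengths in m; the calibration is good to about 2 mm. A picture is of the moment at which its call begins. There is no depth.
- arm.job_done(): hands the job in, once; it reports no verdict.
Trained networks look in the newest picture that a camera, given by its name, has taken for a name from the list of things; names that differ only in an ending like _2 or _b are one class to them, and where a whole thing is asked for, a point or a joint stands for the part that bears it (a point fixed in the world has none). Each returns a list of dicts, best first, with "p" (0 to 1); they miss things now and then, are a little off and sometimes report something else, mostly with a low value. They report only what shows in the picture. A call takes as long as a camera call. They do not tell look-alikes from the thing itself.
- regions_of(camera, name): "pixels" (420x560 bool, what is visible of it) and "bbox" ([left, top, right, bottom] in pixels, round what is visible of it).
- pinpoint(camera, name): "location" ([column, row] in pixels: a listed point, or the origin of a listed thing).
The state is a dict: "t": time; "q": joint angles; "qd": joint speeds; "joint_efforts": joint torques, N m; "eef_pos": TCP position; "ee_rot": TCP orientation; "force": force on the tool from outside, world axes, zero at the start; "moment": the same for the moment, N m; "width": finger opening in m.
Only numpy, scipy, OpenCV 4.12 (cv2) and the standard library are available. Lean on these libraries where they do the work, as an engineer would, in place of code of your own. Each camera call takes 0.05 s, during which the arm holds its last target. There are 200 camera calls.

TASK

Three identical closed drive enclosures stand in the metal tray: one still has a hard drive inside, the other two are empty shells. Lift them to feel which is the heavy one and stand that one upright on the rubber bench mat, leaving the two empty ones standing in the tray where they were. Keep all three upright, set them down rather than dropping them, and do not disturb the screwdriver and the bare drive on the bench.

Things in the scene. Friction and masses are not known exactly. Their poses are not given: they have to be found in the camera images.
- enclosure_a_centre (a point): One of three identical-looking dark-grey drive enclosures standing on its long edge: flat-sided shell 180 long (own x) x 42 thick (own y) x 114 high on two rubber cross feet 8 high, 62 wide; 122 high in all. This point is its centre, 61 above its underside; z up. Grip across the 42, near the top. Which one holds the drive differs each time.
- enclosure_b_centre (a point): One of three identical-looking dark-grey drive enclosures standing on its long edge: flat-sided shell 180 long (own x) x 42 thick (own y) x 114 high on two rubber cross feet 8 high, 62 wide; 122 high in all. This point is its centre, 61 above its underside; z up. Grip across the 42, near the top. Which one holds the drive differs each time.
- enclosure_c_centre (a point): One of three identical-looking dark-grey drive enclosures standing on its long edge: flat-sided shell 180 long (own x) x 42 thick (own y) x 114 high on two rubber cross feet 8 high, 62 wide; 122 high in all. This point is its centre, 61 above its underside; z up. Grip across the 42, near the top. Which one holds the drive differs each time.
- enclosure_a: The same enclosure as enclosure_a_centre; origin at the centre of its underside, same axes. Weighs about 0.3 kg (0.26 to 0.35) if empty, about 0.85 kg (0.74 to 0.98) with a drive inside.
- enclosure_b: The same enclosure as enclosure_b_centre; origin at the centre of its underside, same axes. Weighs about 0.3 kg (0.26 to 0.35) if empty, about 0.85 kg (0.74 to 0.98) with a drive inside.
- enclosure_c: The same enclosure as enclosure_c_centre; origin at the centre of its underside, same axes. Weighs about 0.3 kg (0.26 to 0.35) if empty, about 0.85 kg (0.74 to 0.98) with a drive inside.
- tray: Shallow fixed aluminium tray, 212 (own x) x 360 (own y), rim 15 high and 3 thick, its floor 3 above the bench. The three enclosures stand in it side by side about 108 apart along its y, their lengths along its x. Origin: centre of its underside, on the bench.
- mat: Fixed dark rubber bench mat, 220 (own x) x 260 (own y) x 3 thick, lying on the bench on the other side from the tray. Origin: centre of its underside.
- mat_top (a point): Centre of the mat's top face, 3 above the bench; axes of the mat.
- screwdriver: Screwdriver with orange handle, 200 long, lying on the bench along its own x; to be left alone. Origin: its middle, underside.
- bare_drive: Bare aluminium hard drive, 147 (own x) x 102 (own y) x 27 high, lying on the bench; to be left alone. Origin: centre of its underside.
Not all that is in view belongs to the job. What is shaped like the enclosure_a but green, purple or white is not meant.

How it is judged:
By the outcome, as a careful person would: the job done as asked, in the order asked, and still so for the second after the job is handed in, with the robot touching nothing.
It also fails if it takes over 72 s, if anything falls off the work surface, if the arm or the gripper's body presses on something with over 40 N, if the wrist force passes 120 N, or if a joint passes its speed limit or range.

## Working session

There is one attempt and no reset: what is moved stays moved. The work goes in short steps, Python scripts to look and compute and a shell command to move; the robot and the scene stay as the last step left them, time stands still between calls to the robot, and variables do not carry over. Pictures are saved under pics/ and viewed, about 8 in all and at most 12, crops included, and the job is handed in when it is done.

```bash
mkdir -p pics; cat > h.py <<'E'
import numpy as np, cv2
from station import telemetry, grab_frame, arm, regions_of, pinpoint
def save(f,name): cv2.imwrite(name,f["pixels"][:,:,::-1])
def onz(f,uv,z):
    d=np.array([(uv[0]-f["cx"])/f["fx"],(uv[1]-f["cy"])/f["fy"],1.]); R=np.array(f["R"]);t=np.array(f["t"])
    c=-R.T@t; d=R.T@d; return c+d*(z-c[2])/d[2]
def proj(f,X):
    c=np.array(f["R"])@np.array(X)+np.array(f["t"]); return np.array([f["fx"]*c[0]/c[2]+f["cx"],f["fy"]*c[1]/c[2]+f["cy"]])
E
python3 - <<'E'
from h import *
fs={n:grab_frame(n) for n in("side","top")}
cv2.imwrite("pics/1top.png",fs["top"]["pixels"][:,:,::-1]);cv2.imwrite("pics/1side.png",fs["side"]["pixels"][:,:,::-1])
zs={"enclosure_a_centre":.064,"mat_top":.003,"tray":0,"screwdriver":0,"bare_drive":0}
for c in fs:
  f=fs[c]; print(c,-np.array(f["R"]).T@f["t"])
  for n,z in zs.items():
    for r in pinpoint(c,n): print(c,n,round(r["p"],2),np.round(r["location"]),np.round(onz(f,r["location"],z),3))
s=telemetry.get_state();print(s["t"],s["eef_pos"],s["ee_rot"],s["force"],s["width"])
E
```

```text
side [ 0.86171132 -0.57905701  0.7071686 ]
side enclosure_a_centre 0.7 [306. 176.] [0.555 0.257 0.064]
side enclosure_a_centre 0.68 [399. 188.] [0.801 0.309 0.064]
side enclosure_a_centre 0.67 [353. 124.] [0.591 0.599 0.064]
side enclosure_a_centre 0.63 [217. 168.] [0.305 0.189 0.064]
side mat_top 0.84 [194. 315.] [ 0.496 -0.222  0.003]
side screwdriver 0.64 [336. 313.] [ 0.763 -0.091  0.   ]
side bare_drive 0.63 [370. 246.] [0.78  0.132 0.   ]
side bare_drive 0.27 [192. 314.] [ 0.49  -0.219  0.   ]
top [0.1935396  0.11205034 1.71945581]
top enclosure_a_centre 0.88 [204. 133.] [0.794 0.314 0.064]
top enclosure_a_centre 0.85 [243. 290.] [0.292 0.207 0.064]
top enclosure_a_centre 0.81 [223. 207.] [0.55  0.26  0.064]
top enclosure_a_centre 0.67 [114. 204.] [0.577 0.599 0.064]
top mat_top 0.63 [374. 227.] [ 0.474 -0.217  0.003]
top tray 0.59 [226. 211.] [0.551 0.255 0.   ]
top screwdriver 0.79 [330. 140.] [ 0.776 -0.097  0.   ]
top bare_drive 0.79 [269. 138.] [0.79  0.108 0.   ]
0.6 [ 0.28061323 -0.61387802  0.22656002] [-3.14158829e+00 -1.15818993e-05  1.99963939e+00] [-0.79572493  0.39384262  0.00444494] 0.08742527701538415
```

View pics/1top.png

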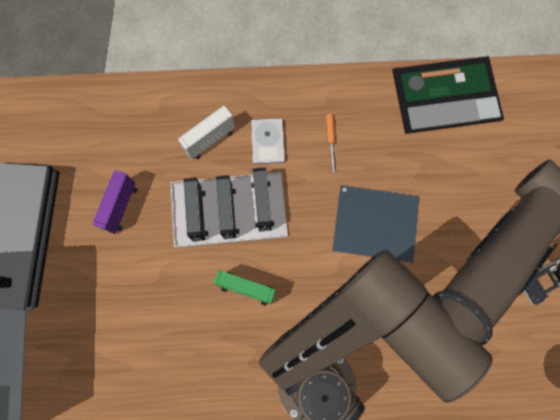

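View pics/1side.png

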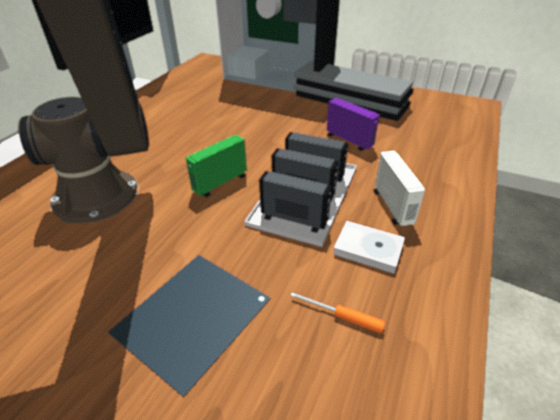

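The dark enclosures stand in the tray at top-view pixels (193,209), (227,207) and (262,200). The look-alikes are green (245,288), purple (114,202) and white (207,132), all outside the tray, so I'll exclude them. Next I'll fit the box model to the masks and check it in one close crop.

```bash
cat >> h.py <<'E'
from scipy.optimize import minimize
def corners(p,L,W,z0,z1):
    x,y,a=p;c,s=np.cos(a),np.sin(a)
    return np.array([[x+c*u-s*v,y+s*u+c*v,z] for z in(z0,z1) for u in(-L/2,L/2) for v in(-W/2,W/2)])
S=4
def sil(f,p,L,W,z0,z1):
    m=np.zeros((420*S,560*S),np.uint8);q=np.array([proj(f,X) for X in corners(p,L,W,z0,z1)])
    h=cv2.convexHull((((q+.5)*S)).astype(np.int32));cv2.fillConvexPoly(m,h,1)
    return cv2.resize(m.astype(np.float32),(560,420),interpolation=cv2.INTER_AREA)
def fit(ms,p0,L,W,z0,z1):   # ms: list of (frame,mask)
    def cost(p): return sum(np.abs(sil(f,p,L,W,z0,z1)-m).sum()/m.sum() for f,m in ms)
    r=minimize(cost,p0,method="Nelder-Mead",options=dict(initial_simplex=[np.add(p0,d) for d in([0,0,0],[.015,0,0],[0,.015,0],[0,0,.12])],xatol=2e-4,fatol=1e-4))
    return r.x,r.fun
E
python3 - <<'E'
from h import *
f=grab_frame("top");im=f["pixels"].copy()
big=cv2.resize(im[150:260,160:430],None,fx=2.9,fy=2.9,interpolation=cv2.INTER_CUBIC)
def draw(p,L,W,z,col):
    q=(np.array([proj(f,X) for X in corners(p,L,W,z,z)[[0,1,3,2]]])+.5-[160,150])*2.9
    cv2.polylines(big,[q.astype(np.int32)],True,col,1)
t=regions_of("top","tray")[0]
for r in regions_of("top","enclosure_a"):
    m=r["pixels"].astype(np.float32);ys,xs=np.nonzero(m);u=[xs.mean(),ys.mean()]
    b=im[ys,xs].mean(0)
    if r["p"]<.3 or not(170<u[0]<290 and 160<u[1]<245): print("skip",u,r["p"],b);continue
    p,c=fit([(f,m)],[*onz(f,u,.1)[:2],.12],.18,.042,.011,.125)
    print(round(r["p"],2),np.round(u),np.round(b),m.sum(),"fit",np.round(p,4),round(c,3));draw(p,.18,.042,.125,(255,0,0))
for n,L,W,h in(("tray",.212,.36,.015),("mat",.22,.26,.003),("bare_drive",.147,.102,.027)):
    for r in regions_of("top",n)[:1]:
        m=r["pixels"].astype(np.uint8);
        if n=="tray":
            m=cv2.fillPoly(m*0,[cv2.convexHull(cv2.findNonZero(m))],1)
        ys,xs=np.nonzero(m);p,c=fit([(f,m.astype(np.float32))],[*onz(f,[xs.mean(),ys.mean()],0)[:2],.05],L,W,0,h)
        print(n,np.round(p,4),round(c,3));draw(p,L,W,h,(0,255,0))
cv2.imwrite("pics/2.png",big[:,:,::-1])
E
```

```text
skip [np.float64(244.05084745762713), np.float64(286.95762711864404)] 0.88 [ 80.11652542 154.03072034  92.77436441]
skip [np.float64(114.32808564231738), np.float64(201.84382871536525)] 0.81 [ 95.46662469  54.88916877 111.80100756]
0.79 [194. 210.] [82. 82. 84.] 1161.0 fit [0.5447 0.3481 0.0513] 0.083
0.75 [262. 199.] [90. 91. 92.] 900.0 fit [0.5678 0.1386 0.0553] 0.121
0.6 [226. 206.] [85. 86. 88.] 920.0 fit [0.5486 0.2495 0.0853] 0.147
skip [np.float64(206.92297297297299), np.float64(132.55067567567568)] 0.57 [165.13175676 162.24864865 156.10405405]
tray [ 0.4884 -0.2138 -0.2006] 0.397
mat [ 0.4892 -0.2243 -0.1877] 0.052
```

View pics/2.png

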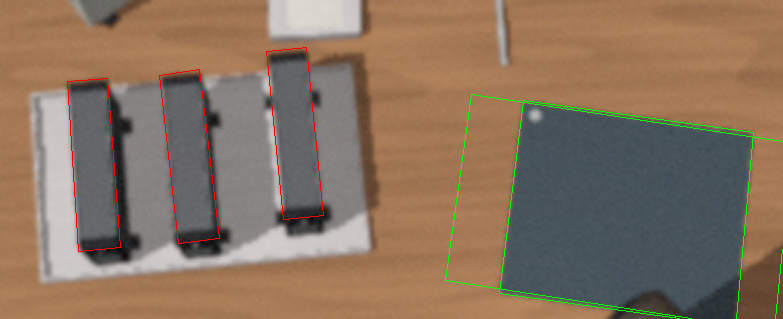

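The crop shows the three dark enclosures standing in the tray. Their fitted top faces, in red, sit at about (93,165), (190,157) and (295,134) in crop pixels. The mat fit, in green, is good. The tray fit matched the mat instead, so I'm discarding it. I'll start with the enclosure nearest the mat, at (0.568, 0.139).

```bash
python3 -m inch '1 3 6 3 0 0 -3; 1 6 12 5 0 0 -6; 1 9 18 5 0 0 -9; 1 12 24 5 0 0 -12; 1 15 30 5 0 0 -15; 1 17 36 5 0 0 -18; 1 19 42 5 0 0 -21; 1 21 48 5 0 0 -21; 1 23 54 5 0 0 -21; 1 25 60 5 0 0 -21; 1 26 66 5 0 0 -21; 1 27 71 5 0 0 -21'; python3 -m inch '1 1.5 4 0 0 0 0; 1 1.5 4 0 0 0 0;1 1.5 4 0 0 0 0;1 1.5 4 0 0 0 0'; python3 -c "
from h import *
s=telemetry.get_state();print(s['t'],s['eef_pos'],s['ee_rot'],s['force'])"
```

```text
t: 2.4
eef_pos: [0.5464, 0.0772, 0.2769]
ee_rot: [3.141, -0.0, 1.633]
force: [1.4, -0.0, -0.2]
width: 0.0877
t: 2.9
eef_pos: [0.5612, 0.1163, 0.2772]
ee_rot: [3.141, -0.0, 1.632]
force: [-0.1, -0.4, -0.5]
width: 0.0877
2.9 [0.56117911 0.11631806 0.2771994 ] [ 3.14057019e+00 -3.00627308e-04  1.63229074e+00] [-0.07596061 -0.40504487 -0.54908572]
```

```bash
python3 -m inch '1 0.6 2.3 -4 0 0 0; 1 0.6 2.3 -9 0 0 0; 1 0.6 2.3 -12 0 0 0; 1 0.6 2.3 -12 0 0 0'; python3 - <<'E'
from h import *
f=grab_frame("side");save(f,"pics/3.png")
cv2.imwrite("pics/3.png",cv2.resize(f["pixels"][60:260,200:440,::-1],None,fx=3,fy=3))
E
```

```text
t: 3.4
eef_pos: [0.5658, 0.1376, 0.1554]
ee_rot: [-3.139, 0.002, 1.631]
force: [-0.1, 0.9, 0.3]
width: 0.0877
```

View pics/3.png

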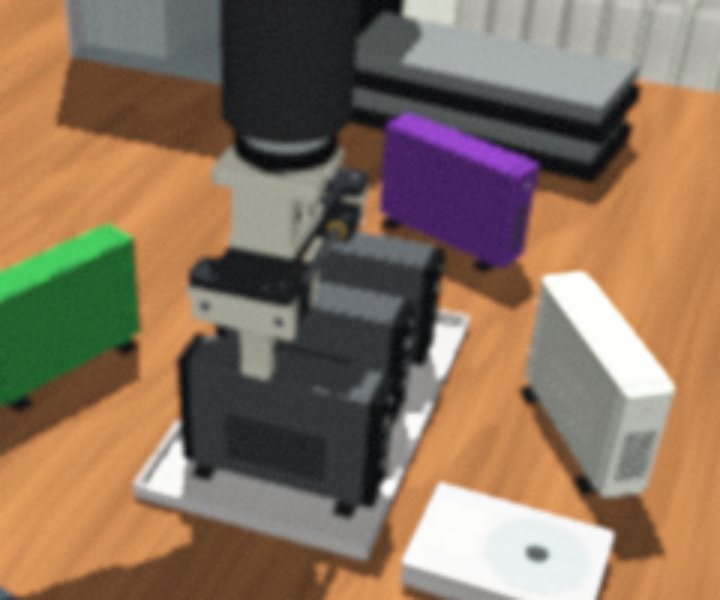

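The gripper is over the front enclosure (crop 280,400) with its near finger at (257,360), possibly off-centre along the length. I'll check numerically.

```bash
python3 - <<'E'
from h import *
f=grab_frame("side")
t=grab_frame("top")
for c,fr in(("side",f),("top",t)):
  for r in regions_of(c,"enclosure_a"):
    m=r["pixels"];ys,xs=np.nonzero(m);b=fr["pixels"][ys,xs].mean(0)
    if np.ptp(b)<15 and b.mean()<120:
      p,cc=fit([(fr,m.astype(np.float32))],[*onz(fr,[xs.mean(),ys.mean()],.064)[:2],.06],.18,.042,.011,.125)
      print(c,round(r["p"],2),r["bbox"],m.sum(),np.round(p,4),round(cc,3))
p=(.568,.139,.055)
print(np.round([(proj(f,X)-[200,60])*3 for X in corners(p,.18,.042,.011,.125)]).tolist())
E
```

```text
side 0.91 [304.7, 139.1, 348.1, 179.4] 876 [0.5436 0.4062 0.2212] 1.857
side 0.74 [271.5, 150.2, 337.4, 202.4] 1077 [0.5363 0.3224 0.1491] 1.564
side 0.64 [260.2, 171.9, 331.2, 231.7] 2987 [ 0.5687  0.1432 -0.0465] 0.099
top 0.91 [255.9, 193.2, 274.1, 229.7] 494 [0.5379 0.1356 0.0227] 0.973
top 0.81 [221.2, 203.7, 238.7, 233.8] 283 [0.5238 0.241  0.4057] 2.281
[[177.0, 462.0], [195.0, 434.0], [370.0, 512.0], [384.0, 481.0], [172.0, 359.0], [192.0, 332.0], [380.0, 408.0], [394.0, 378.0]]
```

Side and top fits agree within about 4 mm: (0.569, 0.143) against (0.568, 0.139). I'll descend, grip and lift 2 cm.

```bash
python3 -m inch '1 0.4 0.2 -4 0 0 0; 1 0.4 0.3 -6.5 0 0 0; 1 0.4 0.3 -6.5 0 0 0; 1 0.4 0.3 -6.5 0 0 0' && python3 -m inch '0 0 0 0 0 0 0; 0 0 0 0 0 0 0; 0 0 0 0 0 0 0; 0 0 0 0 0 0 0; 0 0 0 0 0 0 0; 0 0 0 0 0 0 0; 0 0 0 0 0 0 0; 0 0 0 0 0 0 0' 40 && python3 -m inch '0 0 0 0.5 0 0 0; 0 0 0 1 0 0 0; 0 0 0 1.5 0 0 0; 0 0 0 2 0 0 0; 0 0 0 2 0 0 0; 0 0 0 2 0 0 0; 0 0 0 2 0 0 0; 0 0 0 2 0 0 0'
```

```text
t: 4.15
eef_pos: [0.5731, 0.1428, 0.0958]
ee_rot: [3.136, -0.002, 1.632]
force: [0.0, 0.2, 0.1]
width: 0.0878
t: 5.15
eef_pos: [0.5731, 0.1427, 0.0958]
ee_rot: [3.136, -0.002, 1.632]
force: [0.2, -0.7, 0.0]
width: 0.0422
t: 6.15
eef_pos: [0.573, 0.1427, 0.1156]
ee_rot: [3.136, -0.002, 1.632]
force: [-0.3, -1.2, -2.5]
width: 0.0419
```

2.5 N is about 0.26 kg, so this one is empty. I'll set it back and go to the middle one.

```bash
python3 -m inch '0 0 0 -0.6 0 0 0; 0 0 0 -1.1 0 0 0; 0 0 0 -1.5 0 0 0; 0 0 0 -1.8 0 0 0; 0 0 0 -1.95 0 0 0; 0 0 0 -2 0 0 0; 0 0 0 -2 0 0 0; 0 0 0 -2 0 0 0' && python3 -m inch '1 0 0 0 0 0 0; 1 0 0 0 0 0 0; 1 0 0 0 0 0 0; 1 0 0 0 0 0 0; 1 0 0 0 0 0 0; 1 0 0 0 0 0 0; 1 0 0 0 0 0 0; 1 0 0 4 0 0 0; 1 0 0 8 0 0 0; 1 0 0 10 0 0 0;1 0 0 10 0 0 0'
```

```text
t: 7.15
eef_pos: [0.573, 0.1427, 0.0958]
ee_rot: [3.136, -0.002, 1.632]
force: [-0.6, -1.0, -0.5]
width: 0.0418
t: 8.52
eef_pos: [0.5739, 0.1432, 0.1976]
ee_rot: [3.133, -0.004, 1.633]
force: [-0.1, -0.7, 0.1]
width: 0.0877
```

```bash
python3 -m inch '0.82 -1.2 5.4 0 0 0 0.5; 0.82 -2.4 10.8 0 0.3 0 1; 0.82 -2.4 10.8 -2 0.3 0.2 1; 0.82 -2.4 10.8 -4 0.3 0.2 1; 0.82 -2.4 10.8 -4 0.3 0.2 1; 0.82 -2.4 10.8 -4 0.3 0.2 1'; python3 - <<'E'
from h import *
f=grab_frame("top");g=grab_frame("side")
a=cv2.resize(f["pixels"][160:260,160:300,::-1],None,fx=4,fy=4,interpolation=cv2.INTER_CUBIC)
b=cv2.resize(g["pixels"][100:240,240:380,::-1],(400,400),interpolation=cv2.INTER_CUBIC)
cv2.imwrite("pics/4.png",np.hstack([a[:,:400] if 0 else cv2.resize(a,(400,400)),b]))
E
```

```text
t: 9.28
eef_pos: [0.5501, 0.251, 0.1578]
ee_rot: [3.136, -0.009, 1.65]
force: [0.4, -0.7, 0.2]
width: 0.0717
```

View pics/4.png

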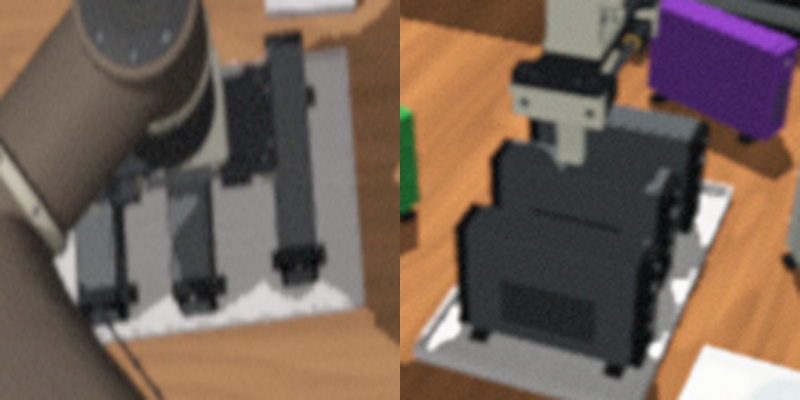

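The first enclosure stands upright in its old place. The gripper is over the middle one, with the near finger at (570,160) in the right half and the enclosure's width running about 495–665.

```bash
python3 -m inch '0.82 0 0.1 -4 0 0 0; 0.82 0 0.1 -6.3 0 0 0; 0.82 0 0.1 -6.3 0 0 0; 0.82 0 0.1 -6.3 0 0 0' && python3 -m inch '0 0 0 0 0 0 0; 0 0 0 0 0 0 0; 0 0 0 0 0 0 0; 0 0 0 0 0 0 0; 0 0 0 0 0 0 0; 0 0 0 0 0 0 0; 0 0 0 0 0 0 0' 40 && python3 -m inch '0 0 0 0.5 0 0 0; 0 0 0 1 0 0 0; 0 0 0 1.5 0 0 0; 0 0 0 2 0 0 0; 0 0 0 2 0 0 0; 0 0 0 2 0 0 0; 0 0 0 2 0 0 0; 0 0 0 2 0 0 0'
```

```text
t: 9.88
eef_pos: [0.5512, 0.2526, 0.0968]
ee_rot: [3.133, -0.01, 1.65]
force: [-0.6, 0.4, 0.2]
width: 0.0714
t: 10.75
eef_pos: [0.5514, 0.2528, 0.0971]
ee_rot: [3.133, -0.01, 1.65]
force: [-2.0, 0.7, 4.7]
width: 0.0421
t: 11.75
eef_pos: [0.5513, 0.2527, 0.1169]
ee_rot: [3.133, -0.01, 1.65]
force: [0.5, -0.0, -2.3]
width: 0.0418
```

2.3 N, also empty. I'll set it back and weigh the third.

```bash
python3 -m inch '0 0 0 -0.6 0 0 0; 0 0 0 -1.1 0 0 0; 0 0 0 -1.5 0 0 0; 0 0 0 -1.8 0 0 0; 0 0 0 -1.95 0 0 0; 0 0 0 -2 0 0 0; 0 0 0 -2 0 0 0; 0 0 0 -2 0 0 0' && python3 -m inch '0.82 0 0 0 0 0 0; 0.82 0 0 0 0 0 0; 0.82 0 0 0 0 0 0; 0.82 0 0 0 0 0 0; 0.82 0 0 0 0 0 0; 0.82 0 0 0 0 0 0; 0.82 0 0 4 0 0 0; 0.82 0 0 8 0 0 0; 0.82 0 0 10 0 0 0;0.82 0 0 10 0 0 0'; python3 -m inch '1 -0.2 5 0 0 0 -1; 1 -0.5 9.8 0 0.5 0.5 -2; 1 -0.5 9.8 -2 0.5 0.5 -2; 1 -0.5 9.8 -4 0.5 0.5 -2; 1 -0.5 9.8 -4 0.5 0.5 -2; 1 -0.5 9.8 -4 0.5 0.5 -2'; python3 - <<'E'
from h import *
f=grab_frame("top");g=grab_frame("side")
a=cv2.resize(f["pixels"][160:260,160:300,::-1],(400,400),interpolation=cv2.INTER_CUBIC)
b=cv2.resize(g["pixels"][100:240,240:380,::-1],(400,400),interpolation=cv2.INTER_CUBIC)
cv2.imwrite("pics/5.png",np.hstack([a,b]))
E
```

```text
t: 12.75
eef_pos: [0.5513, 0.2528, 0.0972]
ee_rot: [3.133, -0.01, 1.65]
force: [-0.9, 0.0, -0.8]
width: 0.0421
t: 14.0
eef_pos: [0.5521, 0.2533, 0.1991]
ee_rot: [3.13, -0.012, 1.65]
force: [0.1, -0.6, 0.6]
width: 0.0722
t: 14.75
eef_pos: [0.5473, 0.3513, 0.1592]
ee_rot: [3.138, -0.021, 1.615]
force: [0.8, 0.2, 0.5]
width: 0.087
```

View pics/5.png

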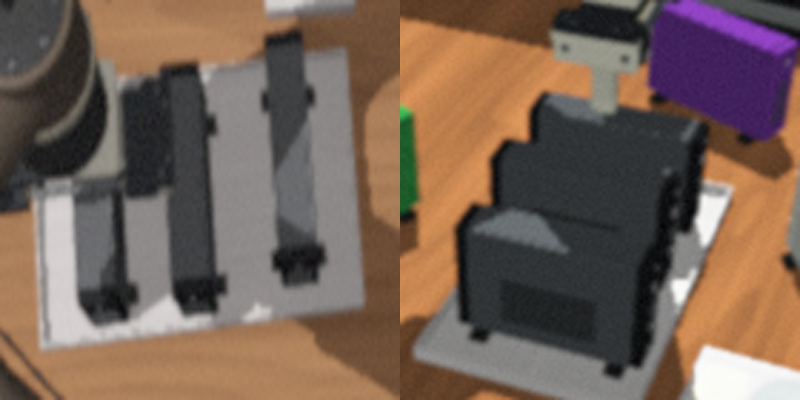

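All three stand upright. The gripper is over the third, with its finger at (605,105) and the enclosure spanning 535–705. I'll level the small tilt while descending.

```bash
python3 -m inch '0.85 0 0 -1 -1.2 0.15 0; 0.85 0 0 -4 -1.2 0.15 0; 0.85 0 0 -6.2 -1.2 0.15 0; 0.85 0 0 -6.2 -1.2 0.15 0; 0.85 0 0 -6.2 -1.2 0.15 0' && python3 -m inch '0 0 0 0 0 0 0; 0 0 0 0 0 0 0; 0 0 0 0 0 0 0; 0 0 0 0 0 0 0; 0 0 0 0 0 0 0; 0 0 0 0 0 0 0; 0 0 0 0 0 0 0; 0 0 0 0 0 0 0' 40 && python3 -m inch '0 0 0 0.5 0 0 0; 0 0 0 1 0 0 0; 0 0 0 1.5 0 0 0; 0 0 0 2 0 0 0; 0 0 0 2 0 0 0; 0 0 0 2 0 0 0; 0 0 0 2 0 0 0; 0 0 0 2 0 0 0'
```

```text
t: 15.48
eef_pos: [0.548, 0.3519, 0.0987]
ee_rot: [3.14, -0.002, 1.615]
force: [0.4, -0.2, -0.1]
width: 0.0742
t: 16.48
eef_pos: [0.5481, 0.3521, 0.0989]
ee_rot: [3.139, -0.002, 1.616]
force: [-1.8, 1.6, 3.5]
width: 0.0419
t: 17.48
eef_pos: [0.548, 0.352, 0.1187]
ee_rot: [3.139, -0.002, 1.616]
force: [-0.7, -0.0, -8.0]
width: 0.0416
```

8.0 N is about 0.82 kg, so this is the one with the drive. I'll lift it clear of the others and carry it to the mat.

```bash
python3 -m inch '0 0 0 1.5 0 0 0; 0 0 0 4 0 0 0; 0 0 0 7 0 0 0; 0 0 0 10 0 0 0; 0 0 0 13 0 0 0; 0 0 0 15 0 0 0; 0 0 0 16 0 0 0; 0 0 0 16 0 0 0; 0 0 0 16 0 0 0' 50 && python3 -m inch '0 0 -2 0 0 0 0; 0 0 -5 0 0 0 0; 0 0 -9 0 0 0 -1; 0 0 -13 0 0 0 -2; 0 0 -17 0 0 0 -3; 0 -1 -21 0 0 0 -4; 0 -1 -25 0 0 0 -5; 0 -2 -29 0 0 0 -6; 0 -2 -33 0 0 0 -8; 0 -3 -36 0 0 0 -9; 0 -3 -38 0 0 0 -9; 0 -3 -38 0 0 0 -9'
```

```text
t: 18.6
eef_pos: [0.5475, 0.3517, 0.2776]
ee_rot: [3.141, -0.001, 1.616]
force: [-0.1, 0.5, -8.2]
width: 0.0415
t: 20.1
eef_pos: [0.5162, -0.031, 0.2778]
ee_rot: [3.141, -0.001, 1.456]
force: [0.0, 1.6, -8.0]
width: 0.0416
```

```bash
python3 -m inch '0 0 -2 0 0 0 0; 0 -1 -6 0 0 0 -1; 0 -1.5 -10 0 0 0 -2; 0 -2 -14 0 0 0 -3; 0 -2.4 -17 0 0 0 -4; 0 -2.7 -19.3 0 0 0 -4.5; 0 -2.7 -19.3 -3 0 0 -4.5; 0 -2.7 -19.3 -7 0 0 -4.5; 0 -2.7 -19.3 -11 0 0 -4.5; 0 -2.7 -19.3 -13 0 0 -4.5; 0 -2.7 -19.3 -13 0 0 -4.5; 0 -2.7 -19.3 -13 0 0 -4.5'; python3 - <<'E'
from h import *
f=grab_frame("top");g=grab_frame("side")
a=cv2.resize(f["pixels"][150:290,290:430,::-1],(400,400),interpolation=cv2.INTER_CUBIC)
b=cv2.resize(g["pixels"][210:410,90:290,::-1],(400,400),interpolation=cv2.INTER_CUBIC)
cv2.imwrite("pics/6.png",np.hstack([a,b]))
E
```

```text
t: 21.6
eef_pos: [0.4899, -0.2243, 0.1491]
ee_rot: [3.139, -0.0, 1.377]
force: [-0.2, -0.3, -8.3]
width: 0.0412
```

View pics/6.png

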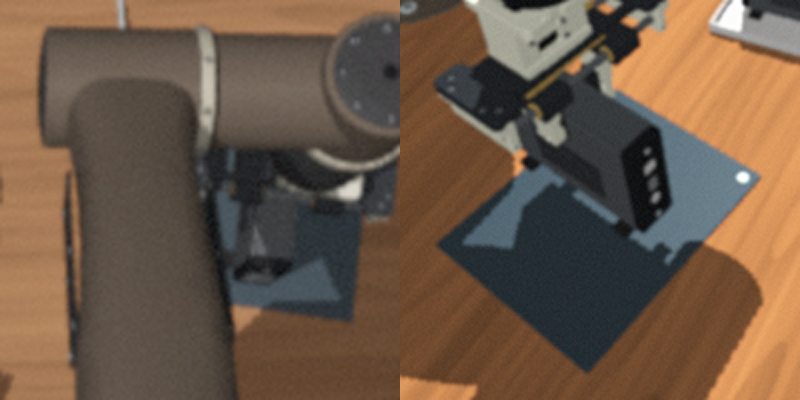

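The enclosure hangs upright and level over the mat, centred at about (600,150) in the right half. I'll lower it gently.

```bash
python3 -m inch '0 0 0 -1 0 0 0; 0 0 0 -2 0 0 0; 0 0 0 -3 0 0 0; 0 0 0 -3.8 0 0 0; 0 0 0 -4.3 0 0 0; 0 0 0 -4.6 0 0 0; 0 0 0 -4.8 0 0 0; 0 0 0 -4.8 0 0 0; 0 0 0 -4.8 0 0 0' && python3 -m inch '0 0 0 -0.1 0 0 0; 0 0 0 -0.2 0 0 0; 0 0 0 -0.2 0 0 0;0 0 0 -0.2 0 0 0'
```

```text
t: 22.82
eef_pos: [0.4902, -0.2242, 0.1016]
ee_rot: [3.138, -0.001, 1.377]
force: [0.6, 0.3, -8.9]
width: 0.0418
t: 23.32
eef_pos: [0.4903, -0.2242, 0.0996]
ee_rot: [3.138, -0.001, 1.377]
force: [0.4, -0.4, -9.2]
width: 0.0415
```

```bash
python3 -m inch '0 0 0 -0.05 0 0 0; 0 0 0 -0.1 0 0 0; 0 0 0 -0.1 0 0 0;0 0 0 -0.1 0 0 0'; python3 -m inch '0 0 0 -0.05 0 0 0; 0 0 0 -0.1 0 0 0; 0 0 0 -0.1 0 0 0;0 0 0 -0.1 0 0 0'
```

```text
t: 23.82
eef_pos: [0.4905, -0.2242, 0.0989]
ee_rot: [3.137, -0.001, 1.378]
force: [-0.1, 0.8, -3.8]
width: 0.0418
t: 24.32
eef_pos: [0.4906, -0.2243, 0.0989]
ee_rot: [3.137, -0.0, 1.378]
force: [-4.5, 2.7, 6.7]
width: 0.0417
```

Contact is firm: the load has gone from -9 N to +6.7 N. I'll release and lift straight up.

```bash
python3 -m inch '0.85 0 0 0 0 0 0; 0.85 0 0 0 0 0 0; 0.85 0 0 0 0 0 0; 0.85 0 0 0 0 0 0; 0.85 0 0 0 0 0 0; 0.85 0 0 0 0 0 0; 0.85 0 0 0 0 0 0; 0.85 0 0 3 0 0 0; 0.85 0 0 7 0 0 0; 0.85 0 0 12 0 0 0; 0.85 0 0 16 0 0 0; 0.85 0 0 16 0 0 0' && python3 -m inch '0.85 0 -5 0 0 0 0; 0.85 -1 -10 0 0 0 0; 0.85 -2 -15 0 0 0 0; 0.85 -4 -20 0 0 0 0; 0.85 -6 -25 0 0 0 0; 0.85 -8 -30 0 0 0 0; 0.85 -8 -30 0 0 0 0; 0.85 -8 -30 0 0 0 0'; python3 - <<'E'
from h import *
f=grab_frame("top");g=grab_frame("side")
a=cv2.resize(f["pixels"][100:270,160:430,::-1],(400,252),interpolation=cv2.INTER_CUBIC)
a=np.vstack([a,np.zeros((108,400,3),np.uint8)])
b=cv2.resize(g["pixels"][90:390,90:423,::-1],(400,360),interpolation=cv2.INTER_CUBIC)
cv2.imwrite("pics/7.png",np.hstack([a,b]))
for r in regions_of("top","enclosure_a"):
    m=r["pixels"].astype(np.float32);ys,xs=np.nonzero(m);b=f["pixels"][ys,xs].mean(0)
    if np.ptp(b)<15 and b.mean()<120:
      p,c=fit([(f,m)],[*onz(f,[xs.mean(),ys.mean()],.1)[:2],0.],.18,.042,.011,.125);print(np.round(p,3),round(c,3))
for n in("screwdriver","bare_drive"):
    r=pinpoint("top",n)[0];print(n,np.round(onz(f,r["location"],0),3))
E
```

```text
t: 25.82
eef_pos: [0.4923, -0.2247, 0.2626]
ee_rot: [3.13, -0.0, 1.378]
force: [0.0, 0.4, 0.1]
width: 0.0749
t: 26.82
eef_pos: [0.4118, -0.5245, 0.2613]
ee_rot: [3.131, -0.001, 1.377]
force: [-1.0, -0.4, -0.5]
width: 0.0741
[ 0.487 -0.226 -0.21 ] 0.068
[0.567 0.139 0.052] 0.106
[0.548 0.25  0.051] 0.082
screwdriver [ 0.767 -0.093  0.   ]
bare_drive [0.783 0.105 0.   ]
```

View pics/7.png

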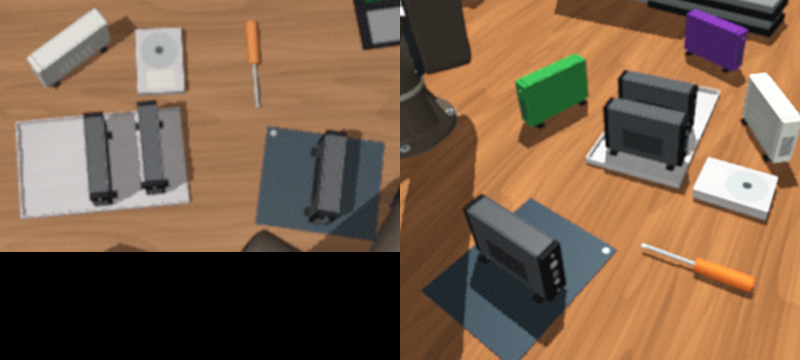

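The final picture shows the heavy enclosure upright on the mat at (330,175) and the two empties upright in the tray at (100,160) and (150,148). The screwdriver and bare drive look untouched.

```bash
python3 -c "
from station import arm; print(arm.job_done())"
```

```text
the job is handed in; nothing more can be done
None
```

The enclosure with the drive now stands upright on the rubber mat, and the two empty ones are back in the tray. I handed the job in at about 27 s of the 72 s allowed.

- **Weighing:** I lifted each one 2 cm. The one nearest the mat read 2.5 N, the middle one 2.3 N and the far one 8.0 N. That puts the far one at about 0.82 kg, so it holds the drive. The two light readings are at or slightly below the stated range for an empty shell, which I put down to sensor noise of about 0.5 N.
- **Placing:** I lowered the heavy one until the mat took its weight, then opened the gripper and moved the arm well clear. In the last pictures it stands near the mat centre, at about (0.487, -0.226).
- **Empty ones:** In the camera fits, both stand upright within about 2 mm of where they began. The fitted angle of the middle one changed from 0.085 to 0.051 rad; the first of those fits was poor.
- **Bench items:** The screwdriver and bare drive look untouched. Their detected positions differ by up to 1 cm from the first look, which I take to be detection error since the arm never went near them.
- **Discarded check:** The automatic tray outline locked onto the mat instead of the tray, so I didn't use it.

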